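Press a connector home on a circuit board with a ratchet bench press

ROBOT

A 6-joint arm with a two-finger parallel gripper is mounted at the origin on the work surface. World frame = base frame: x ahead of the robot, y to its left, z up, the work surface at z = 0. Lengths are in mm, angles in rad, forces in N, time in s.
With the tool pointing down it reaches from about 300 to 775 mm from the base axis. Payload 14.6 kg.
Tool frame: the origin (TCP) lies on the centre line of the jaws, within the pads' length; the fingertips stand 19 mm ahead of it and the grasp point (between the pads) is the TCP (bot.tip_reach is the distance from the TCP to the fingertips, in mm); y points along the fingers, x is the direction in which the jaws open and shut, and the axes are right-handed (so a half turn about y gives the same grasp; the last joint's range is limited). The gripper opens to 85 mm and grips with 20 to 120 N. Pads are 22 mm wide; open, the fingers measure 114 mm over their backs; the gripper's body (76 mm by 85 mm) begins 54 mm behind the grasp point. The pads swing forward as they close: fully open they stand 13 mm farther back than shut.
Start: joints at [1.21, 0.3, 1.521, -0, 1.321, -0.067], TCP at [159.273, 526.424, 250.281] pointing down, gripper open.
Joint ranges: [-3.03, 3.03], [-0.79, 2.21], [0.23, 2.52], [-1.04, 4.18], [0, 3.07], [-2.55, 2.55]. Speed limits (rad/s): [2.22, 2.22, 2.57, 3.14, 3.14, 3.14].

INTERFACE

Orientations are given as a unit quaternion [w, x, y, z].
In Python, from rig import bot gives the robot as it stands. Calls block until the motion is done:
- bot.move_to(position, orientation): joint-space move of the TCP to a pose.
- bot.servo_line(position, attitude=None, speed=150, until_force=None): straight line of the TCP; attitude=None keeps the orientation; speed is the mean speed in mm/s. With until_force (N) it stops when the force on the tool has changed by that much, and returns True; else False.
- bot.move_joints(angles): joint-space move.
- bot.move_gripper(opening, grip_force=None): finger opening in mm; grip_force is the grip in N (None keeps the last); returns when the fingers have stopped.
- bot.dwell(seconds).
- bot.ik(position, orientation): joint angles nearest the present ones, or None.
- bot.read_state(): the state.
- bot.read_camera(name): name is "side" or "top"; returns a dict with "image" (384x512x3 uint8, blue, green, red), "depth" (384x512 float32, mm along the optical axis (not along the pixel's ray), 0 where there is no reading), "fovy" (degrees; the focal length in pixels is half the picture's height over the tangent of half this angle, whatever the lens; pixels are square), "cx", "cy" (the principal point, pixels), "k1" (the pictures are not rectified: a ray, as slopes to the right and down, at radius r is drawn at 1 + k1 r^2 times it, then the intrinsics apply), "eye" and "attitude" of the camera in the world. Camera axes: x right, y down, z forward; pixel columns grow to the right and rows downward; lengths in mm; the calibration is good to about 2 mm. A picture is of the moment at which its call begins.
A pose or a line that the arm cannot do raises bot.MotionError and nothing moves.
- bot.finish_job(): hands the job in, once; it reports no verdict.
The state is a dict: "clock": time; "joint_positions": joint angles; "qvel": joint speeds; "effort": joint torques, N m; "ee_pos": TCP position; "tool_rot": TCP orientation; "ft_force": force on the tool from outside, world axes, zero at the start; "moment": the same for the moment, N m; "grip_width": finger opening in mm.
Only numpy, scipy, OpenCV 4.12 (cv2) and the standard library are available. Lean on these libraries where they do the work, as an engineer would, in place of code of your own. Each camera call takes 0.05 s, during which the arm holds its last target.

TASK

Press the connector on this circuit board fully home. Slide the board's loose nest plate, handle outwards, all the way in under the press's crosshead until it meets the stop, then pump the ratchet lever, never pushing on the ram itself, until the connector is bottomed on its board and the lever goes stiff part-way. Finally press the pawl release so that the ram springs right back up, and leave the nest seated in the press and the other things on the bench where they are.

Things in the scene. Friction and masses are not known exactly. Their poses are not given: they have to be found in the camera images.
- press: Bench press, fixed, casting 190 x 175 mm, 196 mm high at the ram top. Origin: underside, below the ram axis. Seen at zero yaw: lever points -x, feed mouth faces +y, z up. Bed at z 25 mm, reaching from y -45 to +120. Crosshead bar: z 73 to 139, x -74 to +82, y -28 to +28; its columns stand at x -60 and +60.
- slot_home (a point): Point on the press bed (z 25 mm) below the ram axis, axes as the press. The nest plate's point nest_center belongs here, plate against the stop bar at y -35. Guide rails 9 mm high, 63 mm apart, flare out to 83 mm from y +35 to +61 mm: start with the plate centre at about y +100 on the open bed, then slide it to -y.
- nest_center (a point): Underside centre of the loose nest plate, aluminium, 60 (x) x 70 (y) x 10 mm, 0.2 kg, with a green board and the connector on top (28 mm high over all, 22 when pressed). Its handle is on its +y side; y and x axes are along those of the slot when it is seated.
- nest_handle (a point): Centre of the grip of the nest's black handle: upright block 14 (x, the width to grasp) x 30 (y) mm, from 10 to 40 mm above the plate's underside; the point is 25 mm above the underside and 85 mm from nest_center along the nest's +y. Axes as nest_center.
- lever_grip (a point): Middle of the free part of the lever's horizontal cross handle: round bar 19 mm thick, 78 mm long along the press's y; this point is at press y -97, 32 mm from its outer end. It swings with the lever at 165 mm from the shaft, which runs along y at press x +29.5, z 106 mm. Press it down from above.
- lever (a joint): Lever angle, rad: 0 up (25 degrees above level, where a spring returns it), grows as it is pressed down, stop at 0.558. Each stroke to near the stop (past 0.52) and full return moves the ratchet one tooth and the ram 4.5 mm; less gives nothing. Takes 3 to 10 N; once the connector is home it goes stiff part-way, from 0.32, and takes over 15 N by 0.42.
- ram (a joint): Ram travel, m: 0 fully up, grows downward to the depth stop at 0.0242. It starts 0 to 9 mm down and touches a seated connector near 0.018. A pawl holds it tooth by tooth; with the lever up, pressing the release lets a spring raise it in about half a second.
- connector (a joint): How far the connector (44 x 12 mm, on the board) is pressed down, m: 0 standing 6 mm proud, 0.006 fully home. About 35 N of push-in force at the ram.
- release_pad (a point): Middle of the top of the pawl release's thumb pad, 22 (x) x 30 (y) mm, beside and above the crosshead on the lever side, at its far end from the lever handle. Press it straight down 8 mm (stop at about 10 mm, 2 to 5 N) and hold for a second; springs back.
- release (a joint): Angle of the holding pawl, rad: 0 seated in the teeth, -0.34 pressed against its stop; free of the teeth below -0.2.
- heat_sink: Bystander: loose finned aluminium heat sink, 50 x 40 x 26 mm, origin at its underside. Leave it alone.
- screwdriver: Bystander: loose screwdriver, 190 mm long, lying on the bench. Leave it alone.
- jar: Bystander: loose jar with a lid, 56 mm across, 65 mm high, origin at its underside. Leave it alone.
There are look-alikes about, which are no part of the job. What is meant by the part that bears nest_center is not pink, and is the smaller of those in its own colour.

How it is judged:
By the outcome, as a careful person would: the job done as asked, in the order asked, and still so for the second after the job is handed in, with the robot touching nothing.
It also fails if it takes over 67 s, if anything falls off the work surface, if the arm or the gripper's body presses on something with over 40 N, if the wrist force passes 120 N, or if a joint passes its speed limit or range.

## Working session

There is one attempt and no reset: what is moved stays moved. The work goes in short steps, each a Python script; the robot and the scene stay as the last script left them, time stands still between calls to the robot, and variables do not carry over. Pictures are saved under pics/ and viewed, and the job is handed in when it is done.

```bash
ls; mkdir -p pics
cat > h.py <<'E'
import numpy as np, cv2, pickle
from scipy.spatial.transform import Rotation as R
def q2R(q): return R.from_quat([q[1],q[2],q[3],q[0]]).as_matrix()
def R2q(M):
    q=R.from_matrix(M).as_quat(); return [q[3],q[0],q[1],q[2]]
def cam(c,u,v,d=None,z=None):
    h=c["image"].shape[0]; f=h/2/np.tan(np.radians(c["fovy"])/2)
    K=np.array([[f,0,c["cx"]],[0,f,c["cy"]],[0,0,1.]])
    p=cv2.undistortPoints(np.array([[[u,v]]],float),K,np.array([c["k1"],0,0,0.]))[0,0]
    r=np.array([p[0],p[1],1.]); M=q2R(c["attitude"]); e=np.array(c["eye"],float)
    w=M@r
    if z is not None: return e+w*(z-e[2])/w[2]
    if d is None: d=c["depth"][int(round(v)),int(round(u))]
    return e+w*d
def proj(c,P):
    h=c["image"].shape[0]; f=h/2/np.tan(np.radians(c["fovy"])/2)
    M=q2R(c["attitude"]); p=M.T@(np.array(P,float)-c["eye"]); s=p[:2]/p[2]; r2=s@s
    return s*(1+c["k1"]*r2)*f+[c["cx"],c["cy"]]
def cloud(c):
    h,w=c["depth"].shape; f=h/2/np.tan(np.radians(c["fovy"])/2)
    K=np.array([[f,0,c["cx"]],[0,f,c["cy"]],[0,0,1.]])
    uu,vv=np.meshgrid(np.arange(w),np.arange(h))
    p=cv2.undistortPoints(np.stack([uu,vv],-1).reshape(-1,1,2).astype(float),K,np.array([c["k1"],0,0,0.]))[:,0]
    r=np.c_[p,np.ones(len(p))]*c["depth"].reshape(-1,1)
    P=r@q2R(c["attitude"]).T+np.array(c["eye"]); P[c["depth"].ravel()==0]=np.nan
    return P.reshape(h,w,3)
def snap(bot,name,tag):
    c=bot.read_camera(name); pickle.dump(c,open(f"pics/{tag}.pkl","wb")); cv2.imwrite(f"pics/{tag}.png",cv2.resize(c["image"],None,fx=1.5,fy=1.5,interpolation=cv2.INTER_CUBIC)); return c
def load(tag): return pickle.load(open(f"pics/{tag}.pkl","rb"))
def crop(tag,u0,u1,v0,v1,s,out):
    c=load(tag); cv2.imwrite(f"pics/{out}.png",cv2.resize(c["image"][v0:v1,u0:u1],None,fx=s,fy=s,interpolation=cv2.INTER_CUBIC))
E
python3 - <<'E'
from rig import bot
from h import *
for n in("top","side"):
    c=snap(bot,n,n+"0"); print(n,c["fovy"],c["cx"],c["cy"],c["k1"],c["eye"],c["attitude"])
s=bot.read_state(); print(s, bot.tip_reach)
E
```

```text
pics
top 56.80679248747554 252.0905825095169 184.4377029576204 -0.06655570501167335 [ 363.94391553  125.54849801 1097.09412825] [ 0.06630038 -0.69447064  0.71324291 -0.06781838]
side 52.20916432939092 257.86250806945174 192.1951703233103 -0.006495695113630534 [ 234.47039852 -453.8482109   870.99102475] [-0.34057051  0.90313731 -0.24301029  0.09644031]
{'clock': 0.1, 'joint_positions': array([ 1.21041085e+00,  3.00435901e-01,  1.52146830e+00,  5.62406868e-08,
        1.32070211e+00, -6.65712777e-02]), 'qvel': array([-0.00080998, -0.00200736, -0.00150334, -0.00031551,  0.00164286,
       -0.00024024]), 'effort': array([ 8.75408259e-04, -5.44369340e+01, -3.62374735e+01, -7.60972239e-05,
        3.04227244e-03,  1.05080284e-05]), 'ee_pos': array([159.21024451, 526.27435274, 249.78832314]), 'tool_rot': array([-0.56760987,  0.56799779,  0.42112323, -0.42172595]), 'ft_force': array([ 0.6378874 , -0.12284142,  0.42416988]), 'moment': array([ 0.02898993, -0.02209165,  0.05115398]), 'grip_width': 85.58553663719468} 19.0
```

View pics/top0.png

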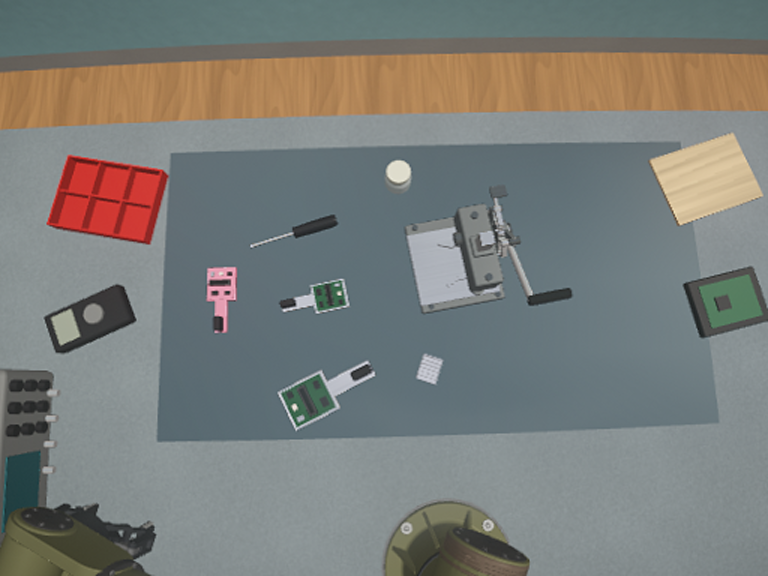

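View pics/side0.png

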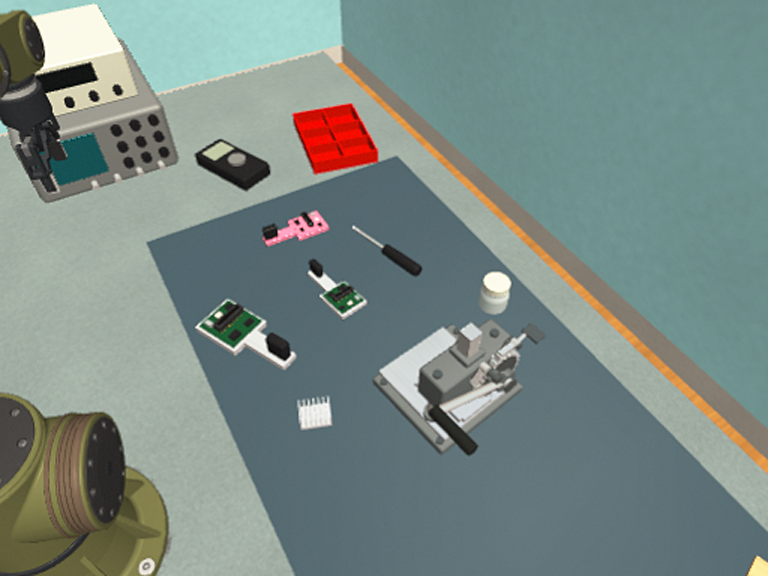

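Run:
```python
from h import *
crop("top0",180,250,175,215,10,"a"); crop("top0",260,390,115,215,6,"b"); crop("side0",245,370,205,310,6,"d");crop("side0",195,250,165,215,10,"e")
```

```text
(no output)
```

View pics/a.png

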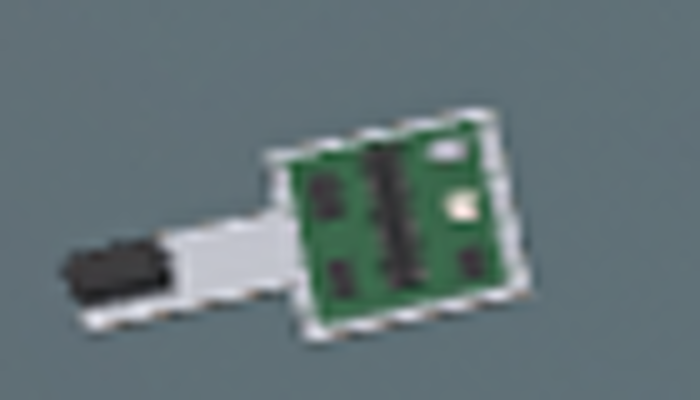

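View pics/b.png

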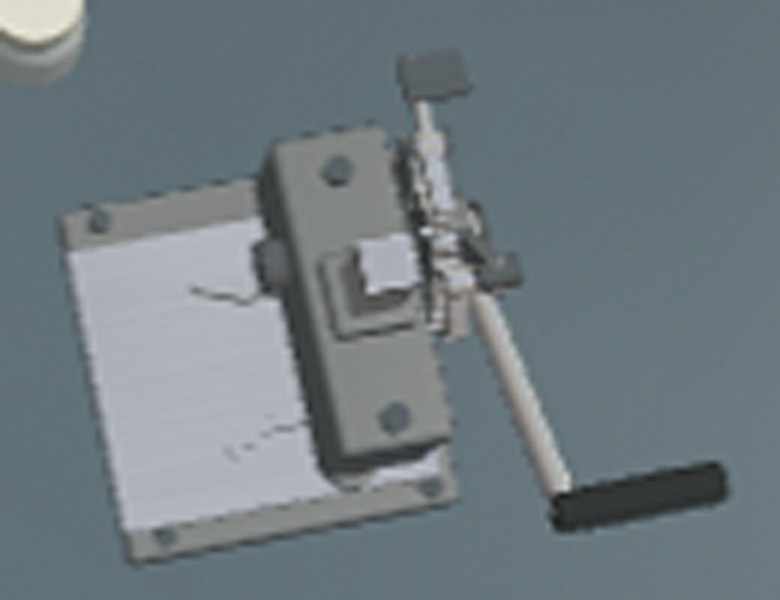

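View pics/d.png

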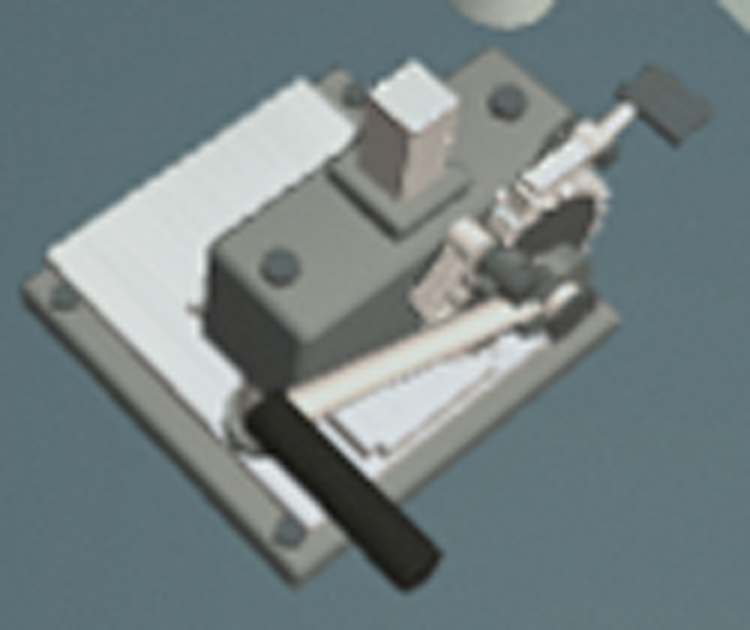

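View pics/e.png

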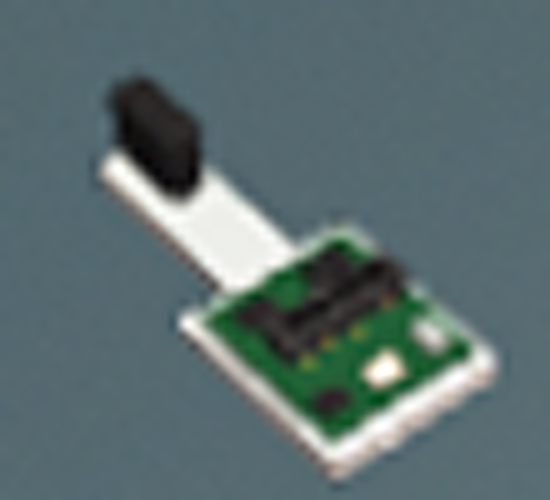

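Run:
```python
from h import *
np.set_printoptions(precision=1,suppress=True)
def cp(X,s,o): return (X+0.5)/s-0.5+o
c=load("top0")
print("plate corners z10")
P=[cam(c,cp(x,10,180),cp(y,10,175),z=10)[:2] for x,y in[(270,152),(492,108),(532,292),(310,338)]]
P=np.array(P);print(P,[np.linalg.norm(P[i]-P[i-1]) for i in range(4)],P.mean(0))
S=load("side0")
P2=np.array([cam(S,cp(x,10,195),cp(y,10,165),z=10)[:2] for x,y in[(183,322),(340,228),(495,360),(338,470)]]);print(P2,[np.linalg.norm(P2[i]-P2[i-1]) for i in range(4)],P2.mean(0))
for n,c in(("top",c),("side",S)):
    W=cloud(c)
    reg=(W[...,0]>250)&(W[...,0]<800)&(W[...,1]>-150)&(W[...,1]<250)
    for z,t in((25,4),(139,3),(10,2.5),(17,2)):
        m=reg&(abs(W[...,2]-z)<t)
        k,l,st,_=cv2.connectedComponentsWithStats(m.astype(np.uint8),connectivity=4)
        for i in range(1,k):
            if st[i,4]>60:
                pts=W[l==i]; r=cv2.minAreaRect(pts[:,:2].astype(np.float32)); print(n,z,st[i],pts.mean(0),r)
```

```text
plate corners z10
[[559.9 262.5]
 [572.  193.2]
 [513.8 181.7]
 [501.3 250.4]] [np.float64(59.80482471912192), np.float64(70.38174196727418), np.float64(59.26906464672211), np.float64(69.80836537338108)] [536.7 222. ]
[[502.7 248.8]
 [559.1 258.8]
 [574.1 191.2]
 [516.3 177.7]] [np.float64(72.39061208304628), np.float64(57.29021101705379), np.float64(69.30861640358091), np.float64(59.33089493469286)] [538.1 219.1]
top 25 [210 144  15   9  79] [690.3 229.2  24. ] ((691.18310546875, 229.7818603515625), (20.96673583984375, 47.84064483642578), 25.239099502563477)
top 25 [ 272  150   45   56 1392] [588.   -1.5  24.3] ((589.6626586914062, -3.60626220703125), (156.93487548828125, 109.98907470703125), 13.297061920166016)
top 139 [305 136  22  22 286] [654.  -62.2 138.3] ((653.9354248046875, -61.98809814453125), (57.177398681640625, 56.30492401123047), 13.07690143585205)
top 139 [311 166  24  25 328] [560.3 -74.9 138.3] ((565.2192993164062, -75.59809112548828), (70.28534698486328, 54.08165740966797), 10.381303787231445)
top 10 [221 187  11  16  86] [540.9 201.3  10.6] ((541.0070190429688, 202
[... 1363 characters left out ...]
669921875, -73.26229095458984), (153.18740844726562, 54.43904113769531), 8.908769607543945)
side 10 [217 194  27  18 171] [537.5 204.2  10.4] ((539.1231079101562, 210.92884826660156), (59.76896667480469, 52.95446014404297), 9.720955848693848)
side 17 [249 250  16  19  76] [506.6   0.2  17.2] ((507.57806396484375, 1.4471187591552734), (16.16057777404785, 60.6014518737793), 8.716347694396973)
side 17 [325 262  16  13  68] [ 657.  -114.4   17. ] ((657.2968139648438, -114.48231506347656), (50.98285675048828, 11.641846656799316), 9.124724388122559)
side 17 [271 270  21  27 147] [521.8 -85.7  17. ] ((520.9566650390625, -86.37409210205078), (17.18644905090332, 80.30439758300781), 8.505330085754395)
```

```bash
python3 - <<'E'
from h import *
np.set_printoptions(precision=1,suppress=True)
def cp(X,s,o): return (X+0.5)/s-0.5+o
T=load("top0");S=load("side0")
t=lambda x,y,z:cam(T,cp(x,6,260),cp(y,6,115),z=z)
s=lambda x,y,z:cam(S,cp(x,6,245),cp(y,6,205),z=z)
print("flange top", t(60,214,17),t(130,562,17),t(460,498,17))
print("flange side", s(22,292,17),s(295,588,17),s(622,320,17))
print("bed top",t(70,255,25),t(125,528,25)); print("bed side",s(45,255,25),s(305,80,25),s(315,530,25))
print("handle top ends",[cam(T,cp(x,6,260),cp(y,6,115)) for x,y in((560,508),(640,495),(720,482))])
print("handle side",[cam(S,cp(x,6,245),cp(y,6,205)) for x,y in((270,410),(345,490),(415,560))])
print("pad top",[cam(T,cp(x,6,260),cp(y,6,115)) for x,y in((405,60),(435,74),(465,90))]); print("pad side",[cam(S,cp(x,6,245),cp(y,6,205)) for x,y in((650,75),(667,103),(685,125))])
print("pad corners top z150",[t(x,y,150) for x,y in((398,55),(462,48),(472,95),(408,103))])
print("ram top", cam(T,cp(388,6,260),cp(262,6,115)),cam(S,cp(413,6,245),cp(97,6,205)))
print("crosshead side",[s(x,y,137) for x,y in((490,48),(212,245),(300,338))])
W=cloud(S); m=(abs(W[...,2]-138.5)<1.2); p=W[m]; p=p[(p[:,0]>500)&(p[:,0]<720)&(abs(p[:,1]+75)<70)]
# long edges yaw
E
python3 - <<'E'
import sys; sys.path.insert(0,'.')
import os; os.chdir('.')
from h import *
np.set_printoptions(precision=2,suppress=True)
# fit rect to crosshead top: optimise yaw,cx,cy with depth points from both cams
from scipy.optimize import minimize
for n in("top0","side0"):
    W=cloud(load(n)).reshape(-1,3); p=W[(abs(W[:,2]-138.5)<2.5)&(W[:,0]>480)&(W[:,0]<740)&(abs(W[:,1]+70)<90)]
    hi=[]
    for yaw in np.arange(.1,.3,.01):
        u=np.array([np.cos(yaw),np.sin(yaw)]);v=np.array([-u[1],u[0]])
        a=p[:,:2]@v; hi.append((np.percentile(a,99)-np.percentile(a,1),yaw,(np.percentile(a,99)+np.percentile(a,1))/2))
    print(n,len(p),min(hi))
E
```

```text
flange top [680.   62.3  17. ] [495.   33.2  17. ] [ 523.3 -138.2   17. ]
flange side [495.2  26.2  17. ] [ 520.8 -144.4   17. ] [ 708.3 -112.9   17. ]
bed top [655.4  58.3  25. ] [511.5  35.7  25. ]
bed side [510.4  33.   25. ] [659.5  55.9  25. ] [ 538.5 -131.    25. ]
handle top ends [array([ 493.2, -141.4,  182.8]), array([ 498.1, -177.6,  181.5]), array([ 502.7, -213.3,  182.6])]
handle side [array([ 492.1, -149.1,  185.5]), array([ 497.7, -184.8,  183.7]), array([ 502.5, -216.4,  185.1])]
pad top [array([705.8, -91. , 167.5]), array([ 697.8, -103.7,  170.1]), array([ 690.5, -117.6,  167.9])]
pad side [array([702.9, -93.3, 167.4]), array([ 698.8, -107.7,  169. ]), array([ 699.8, -117.7,  166.3])]
pad corners top z150 [array([714.8, -91.9, 150. ]), array([ 717.7, -122.5,  150. ]), array([ 694.3, -125.4,  150. ]), array([691. , -94.9, 150. ])]
ram top [602.7 -70.7 194.2] [603.4 -72.6 195.3]
crosshead side [array([676.3, -35.1, 137. ]), array([529.9, -58.7, 137. ]), array([ 535.9, -108.4,  137. ])]
top0 679 (np.float64(85.91240385820319), np.float64(0.17999999999999997), np.float64(-192.27271457230893))
side0 852 (np.float64(85.54787663310378), np.float64(0.17999999999999997), np.float64(-196.29692799411134))
```

```bash
cat >> h.py <<'E'
YP=0.158; RAM=np.array([604.8,-72.5])
def ori(yaw,s=1):
    x=np.array([np.cos(yaw),np.sin(yaw),0])*s; y=np.array([0,0,-1.]); return R2q(np.c_[x,y,np.cross(x,y)])
def pw(x,y,z): 
    c,s=np.cos(YP),np.sin(YP); return np.array([RAM[0]+c*x-s*y,RAM[1]+s*x+c*y,z])
E
python3 - <<'E'
from rig import bot
from h import *
np.set_printoptions(precision=2,suppress=True)
print(q2R(bot.read_state()["tool_rot"]))
n=np.array([537.4,220.5]);yn=.187
hd=n+85*np.array([-np.sin(yn),np.cos(yn)]); print("handle",hd)
T=load("top0");S=load("side0")
for c,nm in((T,"t"),(S,"s")):
    print(nm,"handle top c px",proj(c,[*hd,40]),"grip",proj(c,pw(-120,-97,185)),"ram",proj(c,pw(0,0,195)),"pad",proj(c,[700,-107,168]))
for s in(1,-1):
    for nm,p,y in(("h",[*hd,33],yn),("start",pw(0,185,65),YP),("in",pw(0,85,58),YP),("lev",pw(-120,-97,210),YP),("levd",pw(-134,-97,110),YP),("pad",[700,-107,185],YP)):
        print(s,nm,np.round(p),bot.ik(p,ori(y,s)))
# handle pixels
def cp(X,s_,o): return (X+0.5)/s_-0.5+o
print("handle t",cam(T,cp(112,10,180),cp(268,10,175)),cam(T,cp(112,10,180),cp(270,10,175),z=40)); print("handle s",cam(S,cp(155,10,195),cp(110,10,165)),cam(S,cp(158,10,195),cp(105,10,165),z=40))
E
```

```text
[[ 0.29 -0.   -0.96]
 [ 0.96 -0.    0.29]
 [-0.   -1.    0.  ]]
handle [521.6  304.02]
t handle top c px [191.59 200.88] grip [370.15 195.48] ram [324.94 157.37] pad [333.02 126.4 ]
s handle top c px [209.6  175.32] grip [304.49 285.99] ram [313.87 220.55] pad [355.88 221.6 ]
1 h [522. 304.  33.] [ 0.47  0.67  1.53 -0.    0.95  0.28]
1 start [576. 110.  65.] [ 0.13  0.59  1.57 -0.    0.98 -0.03]
1 in [591.  11.  58.] [-0.04  0.61  1.56 -0.    0.97 -0.2 ]
1 lev [ 502. -187.  210.] [-0.43  0.3   1.61 -0.    1.22 -0.58]
1 levd [ 488. -189.  110.] [-0.44  0.4   1.74 -0.    1.   -0.6 ]
1 pad [ 700 -107  185] [-0.2   0.71  1.06 -0.    1.37 -0.36]
-1 h [522. 304.  33.] None
-1 start [576. 110.  65.] None
-1 in [591.  11.  58.] None
-1 lev [ 502. -187.  210.] None
-1 levd [ 488. -189.  110.] [-0.44  0.4   1.74 -0.    1.    2.54]
-1 pad [ 700 -107  185] None
handle t [519.67 305.88  43.91] [519.64 306.54  40.  ]
handle s [522.69 303.45  38.97] [523.98 303.92  40.  ]
```

Run:
```python
from rig import bot
from h import *
np.set_printoptions(precision=2,suppress=True)
o=ori(.187)
bot.move_to([521.6,304.5,110],o); bot.move_gripper(50)
bot.servo_line([521.6,304.5,35],speed=120)
s=bot.read_state(); print(s["clock"],s["ee_pos"],s["ft_force"])
bot.move_gripper(0,grip_force=60)
s=bot.read_state(); print(s["clock"],s["ee_pos"],s["ft_force"],s["moment"],s["grip_width"])
bot.servo_line([521.6,304.5,75],speed=100)
s=bot.read_state(); print(s["clock"],s["ee_pos"],s["ft_force"],s["moment"],s["grip_width"])
snap(bot,"top","top1"); snap(bot,"side","side1")
crop("top1",160,260,170,230,8,"f"); crop("side1",170,270,120,220,6,"g")
```

```text
2.9583 [522.01 304.69  35.71] [-0.    0.65  0.23]
3.375 [522.   304.72  35.83] [-0.94  0.65  6.89] [-0.05  0.16 -0.05] 13.149187931334406
3.925 [521.42 304.42  74.8 ] [ 0.34 -0.24 -2.49] [ 0.09  0.02 -0.01] 12.959332585155337
```

View pics/f.png

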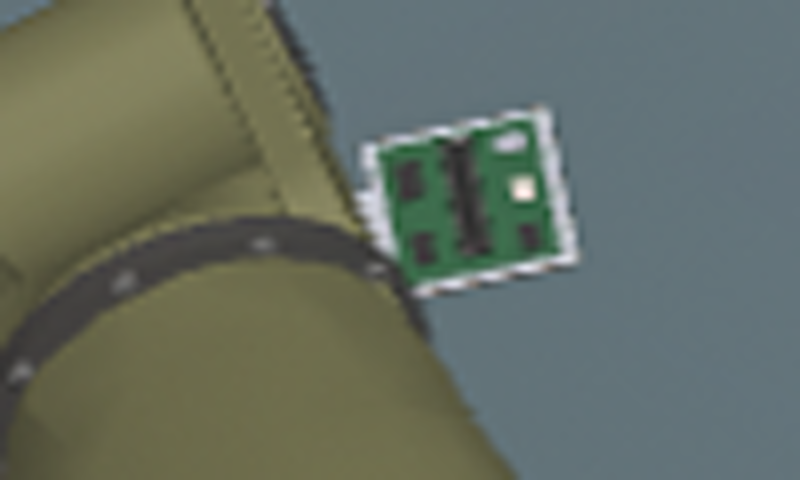

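View pics/g.png

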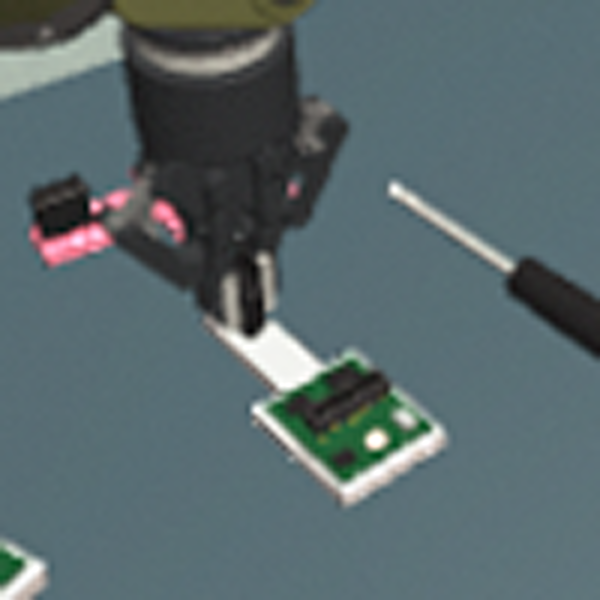

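Run:
```python
from h import *
np.set_printoptions(precision=2,suppress=True)
def cp(X,s,o): return (X+0.5)/s-0.5+o
T=load("top1");S=load("side1")
W=cloud(T); print("z plate", [np.round(cam(T,cp(x,8,160),cp(y,8,170)),1) for x,y in((372,200),(470,272),(565,230),(450,125))])
A=np.array([cam(T,cp(x,8,160),cp(y,8,170),z=49)[:2] for x,y in((363,145),(546,106),(579,263),(415,295))])
B=np.array([cam(S,cp(x,6,170),cp(y,6,120),z=49)[:2] for x,y in((253,405),(350,348),(447,435),(347,498))])
for nm,P,yv in(("t",A,((0,1),(3,2))),("s",B,((1,2),(0,3)))):
    c=P.mean(0); print(nm,P.tolist(),c)
    for i,j in yv: d=P[i]-P[j]; print(" len",np.linalg.norm(d),"yaw",np.arctan2(-d[0],d[1]))
    for (i,j) in (((0,3),(1,2)) if nm=="t" else ((1,0),(2,3))): d=P[i]-P[j]; print(" w",np.linalg.norm(d),"yaw",np.arctan2(d[1],d[0]))
tcp=np.array([521.42,304.42])
print("expected centre",tcp-85*np.array([-np.sin(.187),np.cos(.187)]))
```

```text
z plate [array([538.8, 259.5,  46. ]), array([509.8, 222.4,  51.6]), array([525.7, 187.3,  44.4]), array([575. , 234.3,   2.3])]
t [[559.2633183573853, 262.4659518273713], [572.350122647526, 193.49274246812246], [512.4516841598593, 182.03395223322008], [502.0428941736742, 243.2194470994683]] [536.53 220.3 ]
 len 70.20376098075671 yaw 0.18750858011017604
 len 62.064544556487284 yaw 0.1685054118554904
 w 60.37056309166763 yaw 0.32446960926250523
 w 60.98464402542892 yaw 0.18901987829675482
s [[503.725541678064, 251.08066245076475], [560.438601822545, 261.2854250224983], [573.8553937515873, 189.04120164119547], [515.8166609700598, 178.2106061709418]] [538.46 219.9 ]
 len 73.47950814774686 yaw 0.18362242768406656
 len 73.86636763749684 yaw 0.16442904192121843
 w 57.62385244060808 yaw 0.17803165284554015
 w 59.04063262809626 yaw 0.1844878306367271
expected centre [537.22 220.9 ]
```

```bash
cat > ov.py <<'E'
from h import *
import h
from scipy.optimize import least_squares
def cp(X,s,o): return (X+0.5)/s-0.5+o
T=load("top0");S=load("side0")
tp=lambda x,y:np.array([cp(x,6,260),cp(y,6,115)]); sp=lambda x,y:np.array([cp(x,6,245),cp(y,6,205)])
obs=[(T,tp(60,214),(95,120,17)),(T,tp(130,562),(-95,120,17)),(T,tp(460,498),(-95,-55,17)),(S,sp(22,292),(-95,120,17)),(S,sp(295,588),(-95,-55,17)),(S,sp(622,320),(95,-55,17)),
(T,tp(388,262),(0,0,195)),(S,sp(413,97),(0,0,195))]
def f(p):
    c,s=np.cos(p[2]),np.sin(p[2]); r=[]
    for C,uv,(x,y,z) in obs: r+=list((proj(C,[p[0]+c*x-s*y,p[1]+s*x+c*y,z])-uv))
    return np.array(r)
q=least_squares(f,[604.8,-72.5,.158]); print(q.x, np.round(q.fun.reshape(-1,2),2))
h.RAM=q.x[:2]; h.YP=q.x[2]
def draw(C,u0,u1,v0,v1,s,out):
    im=cv2.resize(C["image"][v0:v1,u0:u1],None,fx=s,fy=s,interpolation=cv2.INTER_CUBIC)
    def pl(L,col,closed=True):
        pts=[(proj(C,h.pw(*p))-[u0,v0]+.5)*s-.5 for p in L]; cv2.polylines(im,[np.int32(np.round(pts))],closed,col,1)
    pl([(x,y,17) for x,y in((-95,120),(95,120),(95,-55),(-95,-55))],(0,0,255))
    pl([(x,y,139) for x,y in((-74,28),(82,28),(82,-28),(-74,-28))],(0,255,0))
    pl([(-120,-65,185),(-120,-129,185)],(255,255,0))
    for xx in(-31.5,31.5): pl([(xx,35,34),(xx,-35,34)],(255,0,255)); pl([(xx,35,34),(xx*41.5/31.5,61,34)],(255,0,255))
    pl([(-6,0,195),(6,0,195)],(255,0,0));pl([(0,-6,195),(0,6,195)],(255,0,0))
    cv2.imwrite(f"pics/{out}.png",im)
draw(T,260,390,115,215,6,"ovt");draw(S,245,370,205,310,6,"ovs")
E
python3 ov.py
```

```text
[ 6.05914140e+02 -7.25799386e+01  1.59592400e-01] [[ 0.4  -0.2 ]
 [ 0.81  0.61]
 [ 1.26  0.75]
 [-1.61 -0.97]
 [-0.58 -0.85]
 [-0.23 -0.35]
 [ 0.7  -1.29]
 [ 0.9  -0.38]]
```

View pics/ovt.png

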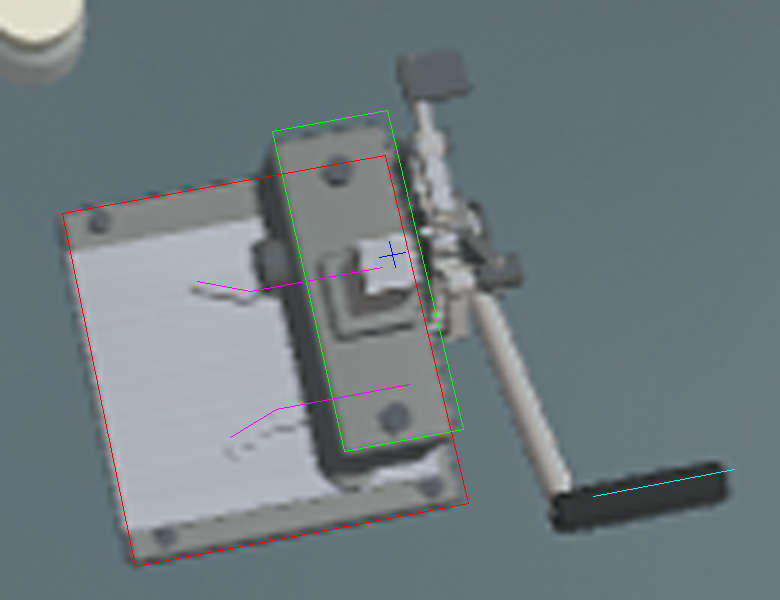

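View pics/ovs.png

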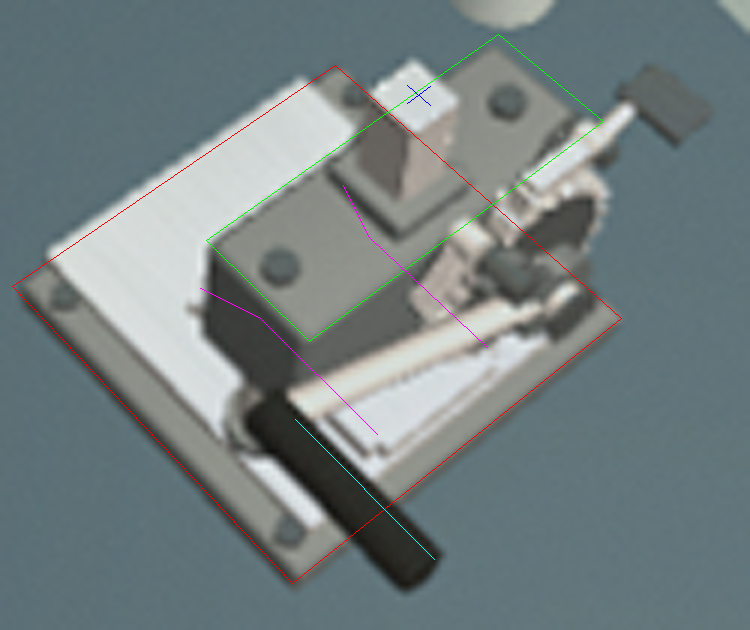

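Run:
```python
from h import *
for t,b,o in(("top0",(285,335,155,200),"r1"),("side0",(245,300,215,275),"r2")):
    c=load(t); im=c["image"][b[2]:b[3],b[0]:b[1]]; im=cv2.resize(im,None,fx=12,fy=10 if 0 else 12,interpolation=cv2.INTER_CUBIC)
    g=im.astype(float); g=np.clip((g-120)*2.0,0,255); cv2.imwrite(f"pics/{o}.png",g.astype(np.uint8))
```

```text
(no output)
```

View pics/r1.png

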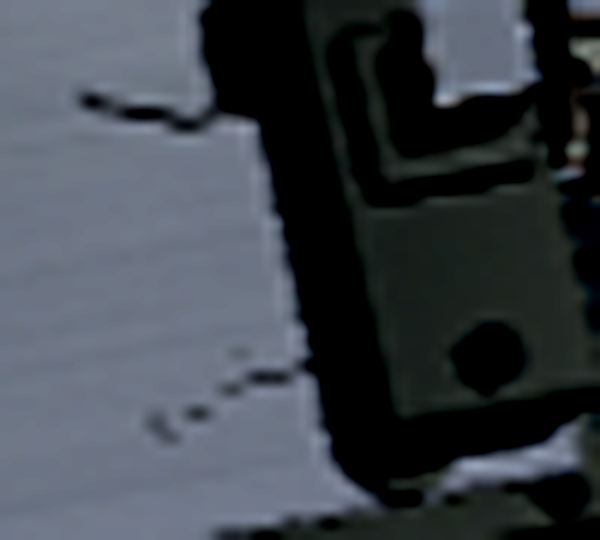

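View pics/r2.png

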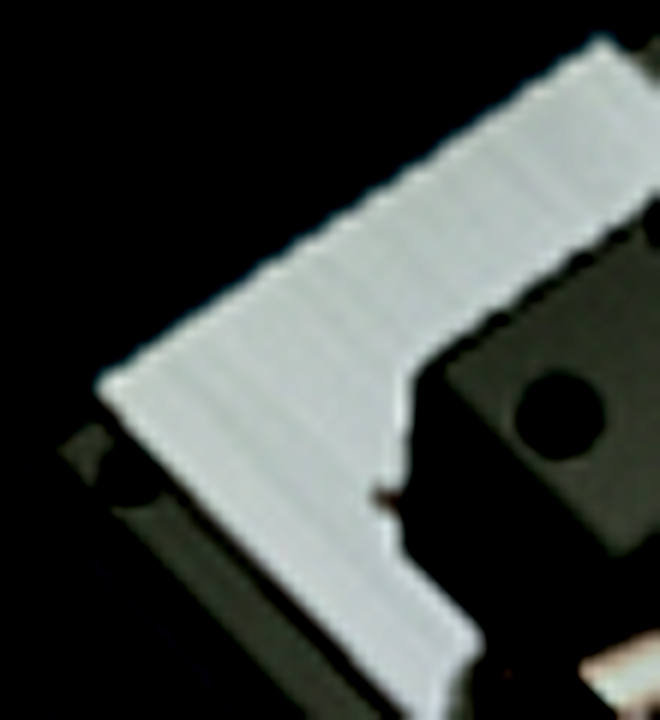

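Run:
```python
from h import *
import h
T=load("top0")
def w2p(w,yaw=.1596,o=(605.9,-72.6)):
    d=np.array(w[:2])-o; c,s=np.cos(yaw),np.sin(yaw); return np.round([c*d[0]+s*d[1],-s*d[0]+c*d[1]],1)
g=lambda x,y,z: w2p(cam(T,(x+.5)/12-.5+285,(y+.5)/12-.5+155,z=z))
print("+x rail knee, flare end",g(190,124,29),g(85,100,29),"at crosshead",g(215,116,29)," -x rail", g(155,428,29),g(240,385,29),g(300,370,29))
# white bed edges near front
b=lambda x,y,z: w2p(cam(T,(x+.5)/6-.5+260,(y+.5)/6-.5+115,z=z))
print("bed corners",b(70,253,25),b(125,528,25)," screws",b(98,220,17),b(165,536,17),b(430,487,17),"top screws z139",b(337,172,139),b(396,416,139),"ram",b(388,262,195))
```

```text
+x rail knee, flare end [27.5 37.9] [38.7 63.3] at crosshead [28.4 31.1]  -x rail [-48.8  63.5] [-42.   39.8] [-41.   23.8]
bed corners [ 70.7 121.2] [-76.  121.9]  screws [ 87.7 102.3] [-82.9 101.8] [-83.5 -37.7] top screws z139 [56.7  2.1] [-62.4   1. ] ram [-3.1  2.6]
```

```bash
sed -i 's/^YP=.*/YP=0.160; RAM=np.array([603.0,-71.2])/' h.py
python3 - <<'E'
from rig import bot
from h import *
np.set_printoptions(precision=2,suppress=True)
o=ori(YP)
bot.servo_line(pw(0,187,85),o,speed=200)
bot.servo_line(pw(0,187,66),speed=100)
r=bot.servo_line(pw(0,187,59.5),speed=20,until_force=3)
s=bot.read_state(); print(r,s["clock"],s["ee_pos"],s["ft_force"],s["moment"])
snap(bot,"top","top2"); snap(bot,"side","side2")
crop("top2",230,350,120,220,6,"f2"); crop("side2",200,340,160,290,5,"g2")
E
```

```text
True 5.8583 [573.47 113.59  60.23] [-1.69  0.27  5.89] [-0.38  0.15  0.01]
```

View pics/f2.png

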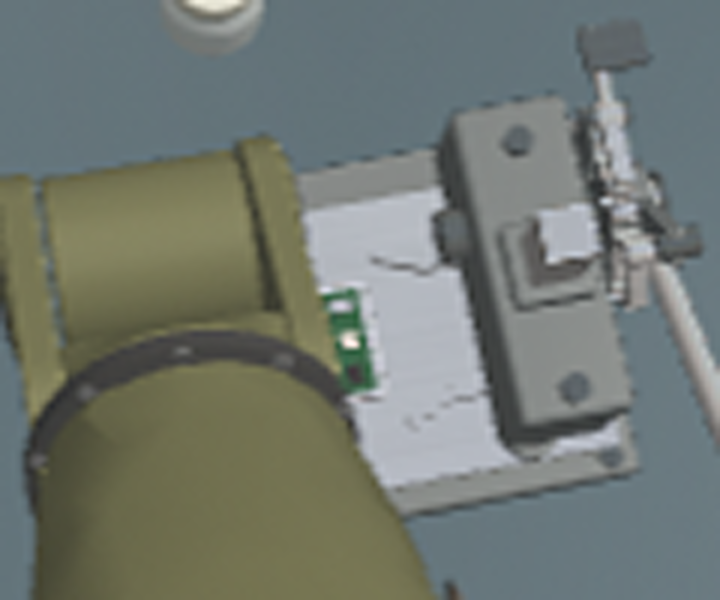

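View pics/g2.png

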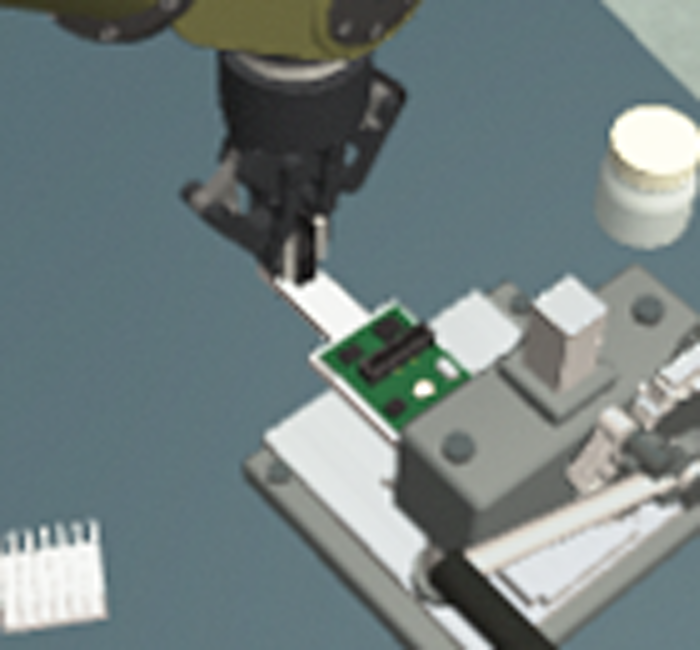

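Run:
```python
from h import *
crop("top2",275,315,155,200,14,"f3")
```

```text
(no output)
```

View pics/f3.png

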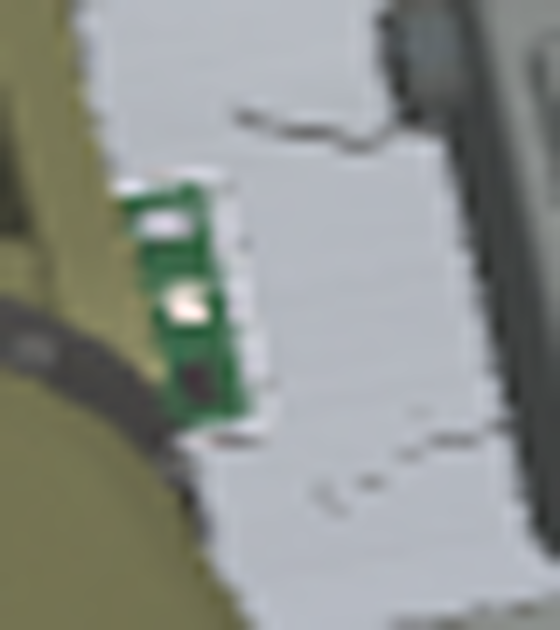

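Run:
```python
from h import *
T=load("top2")
def w2p(w,yaw=YP,o=RAM):
    d=np.array(w[:2])-o; c,s=np.cos(yaw),np.sin(yaw); return np.round([c*d[0]+s*d[1],-s*d[0]+c*d[1]],1)
g=lambda x,y,z: w2p(cam(T,(x+.5)/14-.5+275,(y+.5)/14-.5+155,z=z))
print("plate",g(233,172,35),g(268,425,35),"board corners z36.6",g(205,183,37),g(248,410,37),"rail knee",g(355,147,29),g(240,118,29),"-x outer",g(322,495,29),g(400,457,29),g(490,430,29))
```

```text
plate [28.  66.3] [-28.8  70.5] board corners z36.6 [26.3 73.2] [-25.1  74.4] rail knee [29.9 37.6] [41.1 61.3] -x outer [-45.2  61.2] [-40.2  42.7] [-38.   21.9]
```

Run:
```python
from rig import bot
from h import *
np.set_printoptions(precision=2,suppress=True)
def w2p(w,yaw=YP,o=RAM):
    d=np.array(w[:2])-o; c,s=np.cos(yaw),np.sin(yaw); return np.round([c*d[0]+s*d[1],-s*d[0]+c*d[1]],1)
for y in (150,135,120,105,94,80):
    r=bot.servo_line(pw(0,y,60.5),speed=40,until_force=15)
    s=bot.read_state(); f=s["ft_force"]; print(y,r,s["clock"],w2p(s["ee_pos"]),s["ee_pos"][2],"f",w2p(f,o=np.zeros(2)),f[2],s["moment"])
    if r: break
snap(bot,"side","side3"); snap(bot,"top","top3"); crop("side3",200,340,160,290,5,"g3")
```

```text
150 False 7.0417 [  0.2 149.6] 60.703560179957925 f [0.7 0.1] 5.582776045508205 [-0.17 -0.16  0.02]
135 False 7.5667 [  0.2 134.5] 60.775972318316924 f [ 1.1 -0.8] 5.285648629240005 [-0.23 -0.1   0.06]
120 False 8.0917 [  0.2 119.5] 60.80221891455821 f [ 1.  -1.7] 6.017326905550337 [-0.15 -0.09  0.07]
105 False 8.6167 [  0.2 104.5] 60.81297907865119 f [-0.3 -0.4] 5.981489716747651 [-0.2  -0.11  0.05]
94 False 9.0417 [ 0.2 93.5] 60.78774671184861 f [ 0.2 -1.7] 5.968527662421011 [-0.2  -0.1   0.01]
80 True 9.3833 [ 0.2 83.2] 60.80998874808479 f [0.4 4.1] 5.487679023228045 [0.53 0.11 0.03]
```

View pics/g3.png

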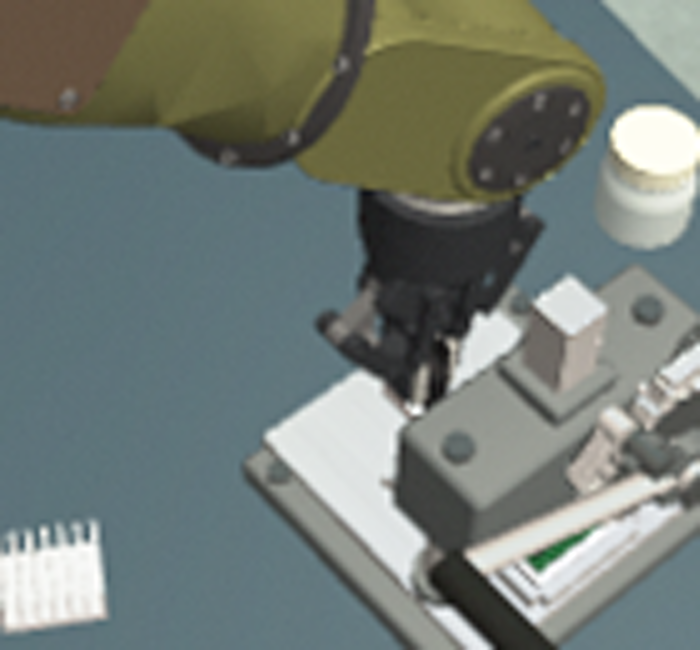

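Run:
```python
from rig import bot
from h import *
np.set_printoptions(precision=2,suppress=True)
def w2p(w,yaw=YP,o=RAM):
    d=np.array(w[:2])-o; c,s=np.cos(yaw),np.sin(yaw); return np.round([c*d[0]+s*d[1],-s*d[0]+c*d[1]],1)
r=bot.servo_line(pw(0,79,60.5),speed=15,until_force=14)
s=bot.read_state(); f=s["ft_force"]; print(r,s["clock"],w2p(s["ee_pos"]),s["ee_pos"][2],"f",w2p(f,o=np.zeros(2)),f[2])
bot.move_gripper(45)
s=bot.read_state();print(s["clock"],s["ee_pos"],s["ft_force"])
p=s["ee_pos"]; bot.servo_line([p[0],p[1],125],speed=200)
p2=pw(0,110,215); bot.servo_line(p2,speed=250)
bot.move_to(pw(-119,-97,225),ori(YP)); bot.move_gripper(0)
s=bot.read_state();print(s["clock"],s["ee_pos"],s["ft_force"],s["grip_width"])
snap(bot,"side","side4"); snap(bot,"top","top4"); crop("side4",220,360,180,310,5,"g4"); crop("top4",260,390,115,215,6,"f4")
```

```text
True 9.6917 [ 0.2 83.2] 60.82142176962556 f [-0.6  1.7] 5.522863068072285
10.1 [589.9   11.08  60.66] [-0.11  0.41 -0.35]
12.5417 [ 501.05 -185.74  224.98] [ 0.2   1.03 -0.38] 0.14757445437517486
```

View pics/g4.png

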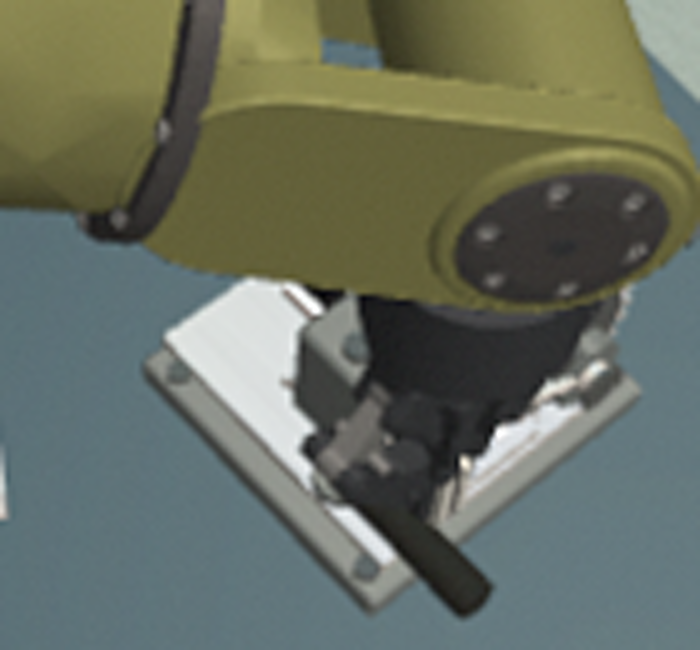

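View pics/f4.png

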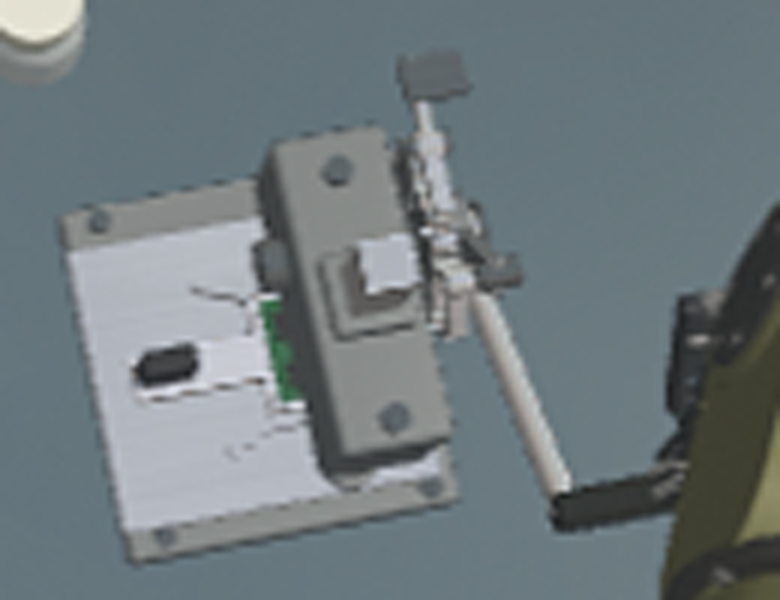

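Run:
```python
from h import *
T=load("top4")
def w2p(w,yaw=YP,o=RAM):
    d=np.array(w[:2])-o; c,s=np.cos(yaw),np.sin(yaw); return np.round([c*d[0]+s*d[1],-s*d[0]+c*d[1]],1)
g=lambda x,y,z: w2p(cam(T,(x+.5)/6-.5+260,(y+.5)/6-.5+115,z=z))
print("handle top",g(168,362,65),"ends",g(135,372,65),g(200,352,65),"plate corner +x",g(250,302,35),"-x",g(275,408,35), "rail knee",g(250,302,29))
crop("top4",275,325,155,190,14,"f5")
```

```text
handle top [-0.8 86.7] ends [ -2.8 103.8] [ 1.2 70. ] plate corner +x [28.2 34.5] -x [-28.5  33.7] rail knee [29.5 33.4]
```

View pics/f5.png

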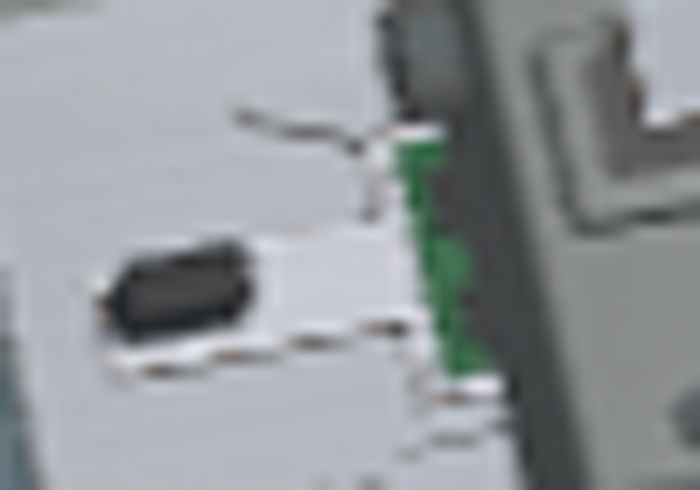

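Run:
```python
from rig import bot
from h import *
np.set_printoptions(precision=2,suppress=True)
bot.servo_line(pw(-125,-97,212),speed=100)
f0=bot.read_state()["ft_force"]
r=bot.servo_line(pw(-125,-97,196),speed=40,until_force=2)
s=bot.read_state(); print("touch",r,s["clock"],s["ee_pos"],s["ft_force"]-f0)
z=s["ee_pos"][2]
for t in (.2,.4,.5,.58):
    zt=z-(175.7-106-165*np.sin(.4363-t))
    r=bot.servo_line(pw(-125-10*t/.56,-97,zt),speed=80,until_force=13)
    s=bot.read_state(); print(t,zt,r,s["clock"],s["ee_pos"],s["ft_force"]-f0)
snap(bot,"side","side5");snap(bot,"top","top5"); crop("side5",220,360,180,310,5,"g5")
bot.servo_line(pw(-125,-97,z+5),speed=120)
s=bot.read_state(); print(s["clock"],s["ee_pos"],s["ft_force"]-f0)
snap(bot,"top","top6"); crop("top6",260,390,115,215,6,"f6")
```

```text
touch True 13.25 [ 495.07 -186.84  202.28] [ 1.18 -0.86  0.97]
0.2 171.21191934322943 False 13.8 [ 491.64 -187.47  171.67] [-1.42 -0.71  3.02]
0.4 138.57243963296855 False 14.3583 [ 488.18 -188.    139.1 ] [-1.82  0.13  3.94]
0.5 122.08086154683231 False 14.7167 [ 486.37 -188.2   122.59] [-1.17  1.76  5.05]
0.58 108.95527313099386 True 14.9333 [ 486.54 -188.67  114.28] [-1.41  1.65 10.31]
15.975 [ 494.63 -186.73  206.33] [ 1.11 -0.15 -0.95]
```

View pics/g5.png

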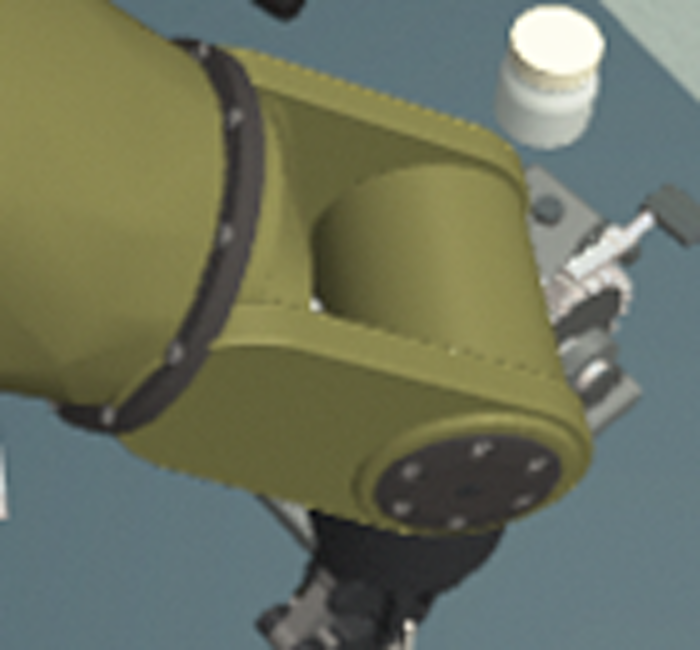

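View pics/f6.png

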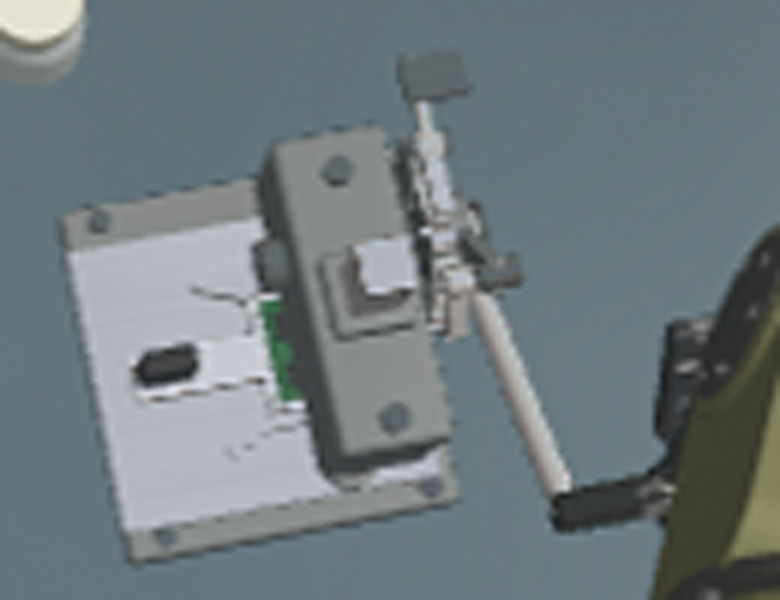

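```bash
cat >> h.py <<'E'
def ramz(c):
    W=cloud(c); u,v=324,158; return np.median(W[v-2:v+3,u-2:u+3,2])
E
python3 - <<'E'
from h import *
for t in("top0","top2","top4","top5","top6"): print(t,ramz(load(t)))
E
```

```text
top0 194.48458435221949
top2 195.1493066284595
top4 195.2494882413688
top5 189.43859600732173
top6 190.88236723780392
```

Run:
```python
from rig import bot
from h import *
np.set_printoptions(precision=2,suppress=True)
z=202.3
th=lambda zz: .4363-np.arcsin((zz-z+175.7-106)/165)
for k in range(2,9):
    f0=bot.read_state()["ft_force"]
    r=bot.servo_line(pw(-135,-97,110),speed=85,until_force=14.5)
    s=bot.read_state(); p=s["ee_pos"]; t=th(p[2]); print(k,r,round(s["clock"],2),p,"theta",round(t,3),s["ft_force"]-f0,end=" ")
    if not r: print("no force?!")
    bot.servo_line(pw(-125,-97,z+5),speed=140)
    bot.dwell(.1)
    c=snap(bot,"top",f"st{k}"); print("ram",round(ramz(c),2))
    if t<.5: break
```

```text
2 True 17.06 [ 486.16 -188.37  114.28] theta 0.548 [-0.61  1.01  8.71] ram 185.96
3 True 19.07 [ 486.23 -188.39  114.24] theta 0.548 [-2.53  2.3  10.82] ram 181.92
4 True 21.07 [ 486.75 -188.4   114.37] theta 0.547 [-1.97  0.88  7.73] ram 176.99
5 True 23.08 [ 486.78 -188.44  114.34] theta 0.547 [-0.71  2.36  9.83] ram 172.99
6 True 24.79 [ 488.36 -188.14  146.62] theta 0.351 [-4.1   1.54 14.59] ram 172.99
```

Run:
```python
from rig import bot
from h import *
np.set_printoptions(precision=2,suppress=True)
z=202.3
th=lambda zz: .4363-np.arcsin((zz-z+175.7-106)/165)
f0=bot.read_state()["ft_force"]
bot.servo_line(pw(-131,-97,158),speed=120)
for zz in (150,145,140,135,130,125,120):
    r=bot.servo_line(pw(-133,-97,zz),speed=40,until_force=12)
    bot.dwell(.1); s=bot.read_state(); f=s["ft_force"]-f0; print(zz,r,s["ee_pos"][2],round(th(s["ee_pos"][2]),3),f)
    if f[2]>19: break
c=snap(bot,"top","press"); print("ram held",ramz(c))
bot.servo_line(pw(-125,-97,z+5),speed=140)
bot.servo_line(pw(-125,-97,235),speed=200)
c=snap(bot,"top","aft"); print("ram",ramz(c)); c=snap(bot,"side","safter"); print(bot.read_state()["clock"])
crop("aft",260,390,115,215,6,"f7")
```

```text
150 False 151.47197591998312 0.322 [-0.98  1.45  9.56]
145 False 146.79837244999237 0.35 [-4.25  1.07 14.7 ]
140 False 142.2102081324709 0.378 [-6.9   0.41 19.29]
ram held 171.0859116910517
ram 172.4063284741469
28.3667
```

View pics/f7.png

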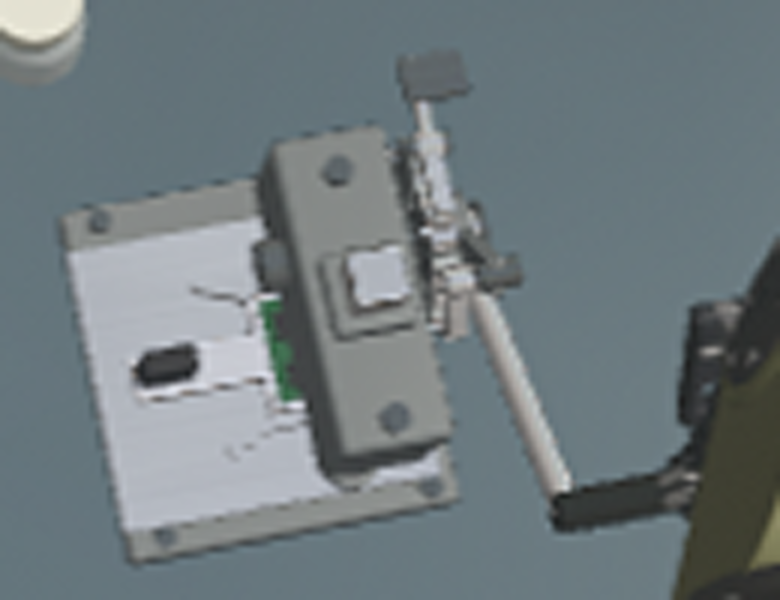

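Run:
```python
from rig import bot
from h import *
np.set_printoptions(precision=2,suppress=True)
T=load("aft"); S=load("safter")
print("top centre",cam(T,(434.5)/6-.5+260,75.5/6-.5+115,z=168.5)); c=load("side0"); print("side centre",cam(c,667.5/6-.5+245,103/6-.5+205,z=168.5))
W=cloud(T); print(W[125:130,330:336,2])
pc=np.array([699.5,-105.5])
bot.move_to([*pc,205],ori(YP))
f0=bot.read_state()["ft_force"]
r=bot.servo_line([*pc,178],speed=60,until_force=1.8)
s=bot.read_state(); print(r,s["clock"],s["ee_pos"],s["ft_force"]-f0)
```

```text
top centre [ 697.88 -103.64  168.5 ]
side centre [ 699.28 -107.24  168.5 ]
[[168.17 169.78 168.9  168.34 170.13 165.75]
 [169.45 169.43 166.69 165.44 165.94 169.22]
 [168.11 168.26 168.46 167.79 169.51 169.09]
 [165.12 166.12 172.27 165.74 167.43 170.37]
 [166.61 168.37 167.81 169.57 167.17 169.51]]
True 29.625 [ 698.9  -106.13  185.66] [-0.54  0.53  0.34]
```

Run:
```python
from rig import bot
from h import *
np.set_printoptions(precision=2,suppress=True)
pc=np.array([699.5,-105.5])
r=bot.servo_line([*pc,177],speed=40,until_force=8)
s=bot.read_state(); print(r,s["clock"],s["ee_pos"],s["ft_force"])
if not r and s["ft_force"][2]<8:
    r=bot.servo_line([*pc,175.5],speed=30,until_force=6); s=bot.read_state(); print(r,s["clock"],s["ee_pos"],s["ft_force"])
bot.dwell(1.3)
s=bot.read_state(); print(s["ee_pos"],s["ft_force"])
snap(bot,"top","rel"); c=snap(bot,"side","srel")
bot.servo_line([*pc,235],speed=100)
bot.move_to([400,150,350],ori(YP))
bot.dwell(.2)
c=snap(bot,"top","end"); print("ram",ramz(c),bot.read_state()["clock"]); snap(bot,"side","send")
crop("send",245,370,205,310,6,"g8"); crop("end",260,390,115,215,6,"f8")
```

```text
True 29.9333 [ 700.36 -105.82  179.21] [ 0.41 -0.    6.57]
[ 700.3  -105.78  179.09] [ 0.68 -0.54  7.39]
ram 194.77889589410142 33.8167
```

View pics/end.png

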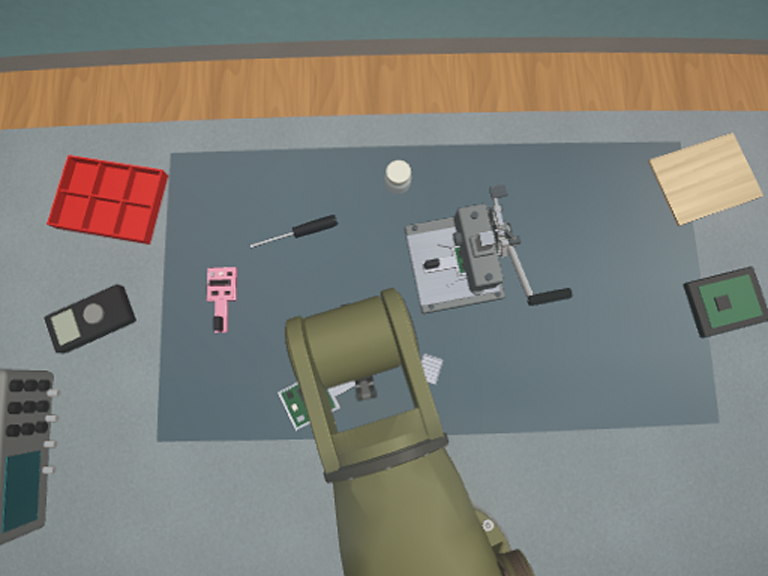

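View pics/g8.png

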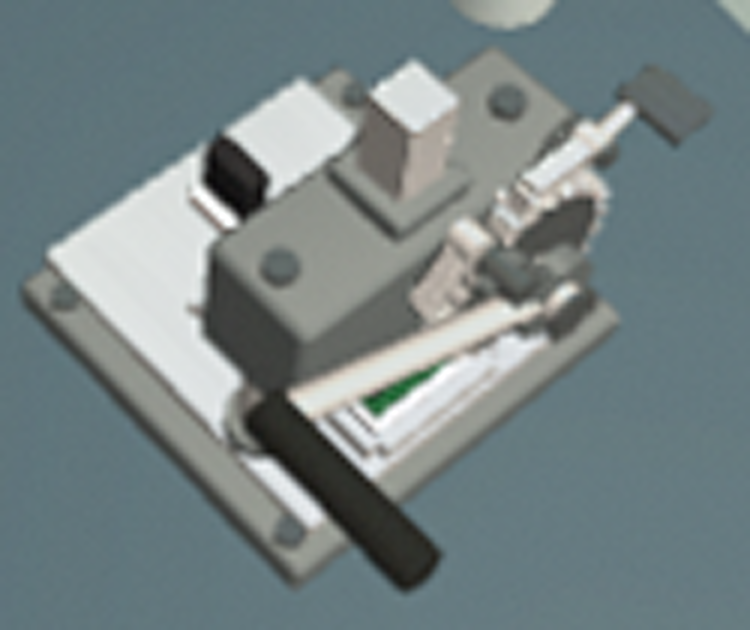

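View pics/f8.png

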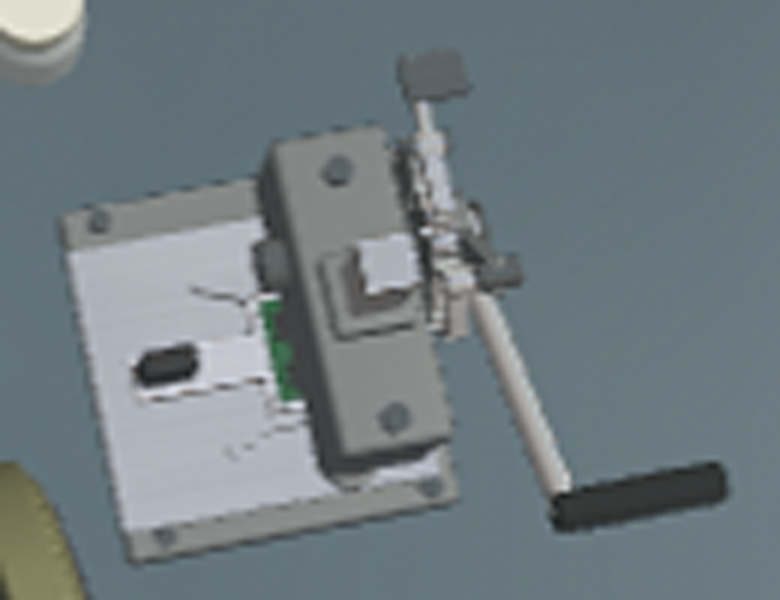

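Run:
```python
from h import *
def sz(c,u,v,n=2): W=cloud(c); return np.mean(W[v-n:v+n+1,u-n:u+n+1,2])
u,v=int(245+413/6),int(205+97/6)
for t in("top0","top4","st5","st6","press","aft","rel","end"):
    c=load(t); print(t,round(ramz(c),2),round(sz(c,318,177),2))
for t in("side0","send","srel"): c=load(t); print(t,sz(c,u,v),sz(c,300,240))
```

```text
top0 194.48 137.73
top4 195.25 138.4
st5 172.99 138.71
st6 172.99 137.51
press 171.09 137.8
aft 172.41 138.07
rel nan 494.44
end 194.78 138.09
side0 195.5963600073386 138.75075735656958
send 195.76586285866392 138.70518390011645
srel 195.53587336964432 138.37617788453062
```

Run:
```python
from rig import bot
print(bot.read_state()["ft_force"],bot.finish_job(),bot.read_state()["clock"])
```

```text
the job is handed in; nothing more can be done
the job is handed in; nothing more can be done
```

The job is done and handed in at about 34 s of the 67 s allowed. I could not see the connector itself: it is hidden under the crosshead, so "fully home" rests on the lever and ram readings.

- **Nest:** I gripped the smaller green nest plate by its handle, set it on the bed and slid it in until it met the stop. The stop showed as a force rise at the same place on two pushes. The top picture put the plate's rear edge at press y +34 to +35, level with the start of the rails.
- **Pressing:** Five full lever strokes brought the ram down about 22 mm. The sixth went stiff part-way, at a lever angle of about 0.35 rad and 14.6 N. I pressed once more, to 0.38 rad and 19 N. With the lever held there the ram read about 24 mm down, which matches a bottomed connector.
- **Release:** I pressed the release pad to its stop and held it for over a second. The ram then read 195.8 mm at its top (nominal 196 mm), so it was right back up, and the lever was up.
- **Bench:** In the last top picture the screwdriver, jar and pink look-alike are where they were. The arm partly hid the heat sink and the larger green look-alike, and the parts of them that show have not moved. Nothing came near them, and the arm was clear of everything.
- **Readings that disagreed:** The two cameras differed by about 3 mm, and my first estimate of the press position was about 3 mm off along x. I corrected it from the rails and crosshead before sliding the nest in. The ram readings from the depth images scatter by about 0.5 mm.

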